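Put the coin rolls back in their own trays

TASK

The four coin rolls of the change fund have been put back in the wrong trays. Sort them so that every roll lies flat in the tray of its own wrapper's colour, lengthwise and between the lips; each tray takes only one roll, so use the empty black rubber mat to park one on the way. Set the rolls down, do not drop them: the paper splits.

Things in the scene. Friction and masses are not known exactly. Their poses are not given: they have to be found in the camera images.
- roll_orange: coin roll wrapped in orange paper, lying on its side: 25 mm across and high, 68 mm long, 0.12 to 0.21 kg, rigid; it does not roll away. Origin at the middle of its underside, y along its length, z up. At the start it lies in a tray of another colour, lengthwise; take it across its 25 mm width
- roll_blue: coin roll wrapped in blue paper, lying on its side: 25 mm across and high, 68 mm long, 0.12 to 0.21 kg, rigid; it does not roll away. Origin at the middle of its underside, y along its length, z up. At the start it lies in a tray of another colour, lengthwise; take it across its 25 mm width
- roll_beige: coin roll wrapped in beige-grey paper, lying on its side: 25 mm across and high, 68 mm long, 0.12 to 0.21 kg, rigid; it does not roll away. Origin at the middle of its underside, y along its length, z up. At the start it lies in a tray of another colour, lengthwise; take it across its 25 mm width
- roll_green: coin roll wrapped in green paper, lying on its side: 25 mm across and high, 68 mm long, 0.12 to 0.21 kg, rigid; it does not roll away. Origin at the middle of its underside, y along its length, z up. At the start it lies in a tray of another colour, lengthwise; take it across its 25 mm width
- tray_orange: orange plastic coin tray for one roll, 96 (x) x 52 (y) mm, fixed, in a row of four side by side 60 to 80 mm apart, nearly parallel, in a shallow grey till tray. Origin under its middle, 2 mm above the surface; x along its length, z up. Flat bed 90 x 46 mm, 5 mm above the origin; side lips along x end 11 mm above the origin, end walls 15 mm
- tray_blue: blue plastic coin tray for one roll, 96 (x) x 52 (y) mm, fixed, in a row of four side by side 60 to 80 mm apart, nearly parallel, in a shallow grey till tray. Origin under its middle, 2 mm above the surface; x along its length, z up. Flat bed 90 x 46 mm, 5 mm above the origin; side lips along x end 11 mm above the origin, end walls 15 mm
- tray_beige: beige-grey plastic coin tray for one roll, 96 (x) x 52 (y) mm, fixed, in a row of four side by side 60 to 80 mm apart, nearly parallel, in a shallow grey till tray. Origin under its middle, 2 mm above the surface; x along its length, z up. Flat bed 90 x 46 mm, 5 mm above the origin; side lips along x end 11 mm above the origin, end walls 15 mm
- tray_green: green plastic coin tray for one roll, 96 (x) x 52 (y) mm, fixed, in a row of four side by side 60 to 80 mm apart, nearly parallel, in a shallow grey till tray. Origin under its middle, 2 mm above the surface; x along its length, z up. Flat bed 90 x 46 mm, 5 mm above the origin; side lips along x end 11 mm above the origin, end walls 15 mm
- change_mat: square black rubber change mat with small nubs, 120 x 120 x 4 mm, fixed and empty; lies on the deck left or right of the till tray. Origin under its middle, z up, top 4 mm above the origin, x and y along its sides. On the other side lies a loose roll of masking tape, 104 mm wide and 25 mm high, that is not needed
Things that resemble listed ones, but are neither listed nor needed, are in the scene too. Of the things that look like the roll_beige, the smaller one is meant.

How it is judged (in metres and radians):
At the end, for the whole second after the job is handed in: Each roll lies in the tray of its own colour, released and at rest: flat on the bed (underside 2 to 8 mm above the tray's origin, tilted less than 0.12 rad), within 14 mm of the tray's middle along it and 13 mm across it, lengthwise to within 0.35 rad (x of roll_orange in the frame of tray_orange between -0.014 and 0.014 m and y of roll_orange in the frame of tray_orange between -0.013 and 0.013 m and z of roll_orange in the frame of tray_orange between 0.002 and 0.008 m and angle between the y axis of roll_orange and the x axis of tray_orange, either way round below 0.35 rad and angle between each of roll_orange, roll_blue, roll_beige, roll_green's own z axis and vertical below 0.12 rad and linear speed of each of roll_orange, roll_blue, roll_beige, roll_green below 0.02 m/s and contact force between each of roll_orange, roll_blue, roll_beige, roll_green and the fingers below 0.1 N and x of roll_blue in the frame of tray_blue between -0.014 and 0.014 m and y of roll_blue in the frame of tray_blue between -0.013 and 0.013 m and z of roll_blue in the frame of tray_blue between 0.002 and 0.008 m and angle between the y axis of roll_blue and the x axis of tray_blue, either way round below 0.35 rad and x of roll_beige in the frame of tray_beige between -0.014 and 0.014 m and y of roll_beige in the frame of tray_beige between -0.013 and 0.013 m and z of roll_beige in the frame of tray_beige between 0.002 and 0.008 m and angle between the y axis of roll_beige and the x axis of tray_beige, either way round below 0.35 rad and x of roll_green in the frame of tray_green between -0.014 and 0.014 m and y of roll_green in the frame of tray_green between -0.013 and 0.013 m and z of roll_green in the frame of tray_green between 0.002 and 0.008 m and angle between the y axis of roll_green and the x axis of tray_green, either way round below 0.35 rad); the robot touches nothing.
It fails at once if the orange roll is dropped or thrown: faster than 0.8 m/s (a fall of about 3 cm) with no finger on it (linear speed of roll_orange above 0.8 m/s and contact force between roll_orange and the fingers below 0.05 N).
It fails at once if the blue roll is dropped or thrown: faster than 0.8 m/s (a fall of about 3 cm) with no finger on it (linear speed of roll_blue above 0.8 m/s and contact force between roll_blue and the fingers below 0.05 N).
It fails at once if the beige roll is dropped or thrown: faster than 0.8 m/s (a fall of about 3 cm) with no finger on it (linear speed of roll_beige above 0.8 m/s and contact force between roll_beige and the fingers below 0.05 N).
It fails at once if the green roll is dropped or thrown: faster than 0.8 m/s (a fall of about 3 cm) with no finger on it (linear speed of roll_green above 0.8 m/s and contact force between roll_green and the fingers below 0.05 N).
It also fails if it takes over 131 s, if anything falls off the work surface, if the arm or the gripper's body presses on something with over 40 N, if the wrist force passes 120 N, or if a joint passes its speed limit or range.

ROBOT

A 6-joint arm with a two-finger parallel gripper is mounted at the origin on a cart in front of the work surface, level with it; the furniture and walls round the work are solid. World frame = base frame: x ahead of the robot, y to its left, z up, the work surface at z = 0. Lengths are in mm, angles in rad, forces in N, time in s.
With the tool pointing down it reaches from about 350 to 775 mm from the base axis. Payload 5.5 kg.
Tool frame: the origin (TCP) lies at the very end of the fingers, on their centre line; the grasp point (between the pads) lies 19 mm behind it; z points along the fingers, y is the line along which they close (so a half turn about z gives the same grasp; the last joint's range is limited). The gripper opens to 85 mm and grips with 20 to 120 N. Pads are 22 mm wide; open, the fingers measure 114 mm over their backs; the gripper's body (76 mm by 85 mm) begins 54 mm behind the grasp point. The pads swing forward as they close: fully open they stand 13 mm farther back than shut.
Start: joints at [-1.309, 0.313, 0.046, 1.304, 0, 1.431], TCP at [224.868, -529.25, 231.323] pointing down, gripper open.
Joint ranges: [-2.76, 2.76], [-0.86, 1.69], [-1.03, 1.26], [-2.2, 2.34], [-1.47, 1.5], [-3.14, 3.14]. Speed limits (rad/s): [2.57, 2.57, 3.14, 3.14, 3.14, 3.14].

INTERFACE

Orientations are given as a unit quaternion [x, y, z, w].
In Python, from station import r gives the robot as it stands. The module is installed in compiled form; this text tells all that it offers.
- The arm moves only by the tool jog_arm, never from a script. Its argument "moves" is a list that holds one entry, the list of rows, each a list of 4 numbers: the shift along the world's x, y, z scaled (see below), then the turn about the world's z scaled (see below). In form: [[[dx, dy, dz, turn], ...]]. A call has 1 to 20 rows; each row is the pose to reach, as a shift and turn from the pose commanded when the call began, turning the shorter way round; what a row does not reach only later rows make up. The controller multiplies each number of a shift by 0.2 m and each number of a turn by pi rad. A row lasts 1/10 s, in which the tool goes at most 50 mm and 8.59 degrees, less where a joint would pass 70% of its speed; a pose out of reach is approached as far as the arm can. A call with a number of a shift or a turn outside -1 to 1 is refused whole. A call with a gripper value outside its range is refused whole. "jaw" is the closure, from -1 (fully open) to 1 (shut), set as the call begins (left out, the last holds). The fingers move at their own pace and stop on an object; "newtons" is the grip in N (left out, the last holds). Time passes only in rows, so rows that repeat a pose let the fingers close. It gives the time, the measured TCP pose, the force, the opening and the grip force at its end, in the units of the state.
- r.get_obs(): the state, without advancing time (a new reading comes with each control period).
- r.snapshot(name): name is "side" or "top"; returns the picture (420x560x3 uint8, red, green, blue); there is no depth.
- r.camera_model(name): a dict with "fx", "fy", "cx", "cy" (pixels), "k1" (the pictures are not rectified: a ray, as slopes to the right and down, at radius r is drawn at 1 + k1 r^2 times it, then the intrinsics apply), "origin" and "rotation" of the camera in the world. Camera axes: x right, y up, looking along -z (the intrinsics and any distortion apply to the point x, -y, -z); pixel columns grow to the right and rows downward; lengths in mm; the calibration is good to about 2 mm. A picture is of the moment at which its call begins. camera_model takes no time and is no camera call.
- r.close_job(): hands the job in; it is judged then, once.
The state is a dict: "t": time; "joints": joint angles; "qvel": joint speeds; "effort": joint torques, N m; "tool_pos": TCP position; "tool_rot": TCP orientation; "wrist_force": force on the tool from outside, world axes, zero at the start; "wrist_torque": the same for the moment, N m; "grip_width": finger opening in mm; "grip_force": force on a finger pad.
Only numpy, scipy, OpenCV 4.12 (cv2) and the standard library are available. Lean on these libraries where they do the work, as an engineer would, in place of code of your own. Each camera call takes 0.05 s, during which the arm holds its last target. There are 200 camera calls.

## Working session

There is one attempt and no reset: what is moved stays moved. The work goes in short steps, Python scripts to look and compute and a tool call to move; the robot and the scene stay as the last step left them, time stands still between calls to the robot, and variables do not carry over. Pictures are saved under pics/ and viewed, at most 14 in all, crops included, and the job is handed in when it is done.

Besides the shell and the picture viewer there is one more tool, called after "Call:" by a JSON object that holds its "fn" and its "kwargs", one argument or row to a line. jog_arm: Moves the arm, as the interface text tells. Shifts and turns lie within -1 to 1; 1 stands for 0.2 m of shift or pi rad of turn. Its arguments: {"type":"object","properties":{"moves":{"type":"array","items":{"type":"array","items":{"type":"array","items":{"type":"number"}}}},"jaw":{"type":"number"},"newtons":{"type":"number"}},"required":["moves"]}

```bash
mkdir -p pics
python3 - <<'E'
from station import r
import cv2
for n in("top","side"):
    cv2.imwrite(f"pics/{n}0.png",r.snapshot(n)[:,:,::-1]); print(n,r.camera_model(n))
o=r.get_obs(); print(o["t"],o["tool_pos"],o["tool_rot"],o["grip_width"])
E
```

```text
top {'fx': 436.74624609540734, 'fy': 436.74624609540734, 'cx': 272.38779550363614, 'cy': 210.68980867355864, 'k1': -0.07551487409919119, 'origin': array([ 338.6907165 ,   50.30904318, 1089.14346984]), 'rotation': array([ 0.05692625, -0.06212276, -0.70107765,  0.70808918])}
side {'fx': 471.8797290202919, 'fy': 471.8797290202919, 'cx': 281.8719765123034, 'cy': 207.16165395920896, 'k1': -0.027372520718245155, 'origin': array([ -14.16769891, -946.20828042,  896.41584048]), 'rotation': array([ 0.42995602, -0.10325418, -0.20398077,  0.87342329])}
0.1 [ 224.73228932 -528.75873701  230.48495703] [ 9.79885578e-01  1.99558384e-01 -6.36424641e-05 -8.36933576e-04] 85.36591104970529
```

View pics/top0.png

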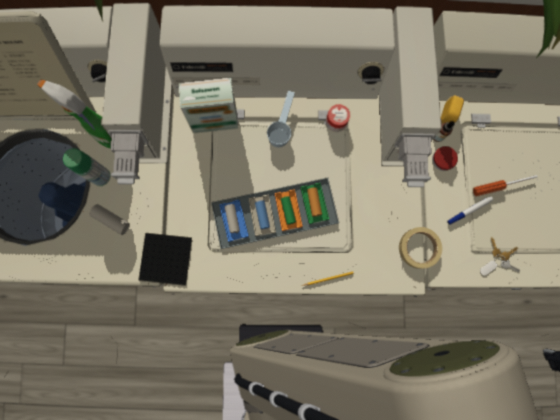

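View pics/side0.png

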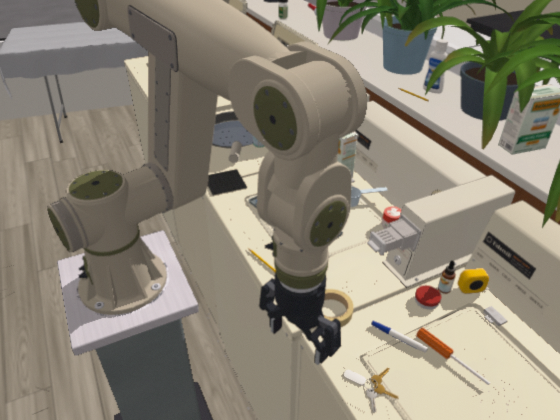

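The top view shows these trays from left to right: blue at (233,222) holding the beige roll, beige at (262,215) holding blue, orange at (288,210) holding green, and green at (315,204) holding orange. The mat is at (165,259), the larger beige decoy at (108,218) and the tape at (420,248). The arm hides the trays in the side view, so I'll measure from the top view.

```bash
cat > h.py <<'E'
import numpy as np,cv2
from scipy.spatial.transform import Rotation as R
from station import r
def ray(name,px):
    m=r.camera_model(name); px=np.atleast_2d(np.float64(px)).reshape(-1,1,2)
    K=np.array([[m["fx"],0,m["cx"]],[0,m["fy"],m["cy"]],[0,0,1]])
    u=cv2.undistortPoints(px,K,np.array([m["k1"],0,0,0.]),None).reshape(-1,2)
    d=np.c_[u[:,0],-u[:,1],-np.ones(len(u))]
    return m["origin"],R.from_quat(m["rotation"]).apply(d)
def plane(name,px,z):
    o,d=ray(name,px); return o+d*((z-o[2])/d[:,2])[:,None]
E
python3 - <<'E'
import cv2,numpy as np
from h import *
im=cv2.imread("pics/top0.png"); 
c=cv2.resize(im[170:290,130:350],None,fx=3.6,fy=3.6,interpolation=cv2.INTER_CUBIC); cv2.imwrite("pics/c0.png",c)
for p,z in [((233,222),7),((262,215),7),((288,210),7),((315,204),7),((165,259),4)]: print(plane("top",p,z).round(1))
hsv=cv2.cvtColor(im,cv2.COLOR_BGR2HSV)
for p in [(233,215),(243,238),(262,215),(289,210),(280,200),(316,204),(325,215),(267,230)]: print(p,hsv[p[1],p[0]])
E
```

```text
[[493.1 141.5   7. ]]
[[511.6  69.1   7. ]]
[[525.1   3.9   7. ]]
[[541.2 -64.2   7. ]]
[[398.9 308.6   4. ]]
(233, 215) [ 20  38 136]
(243, 238) [103  40  89]
(262, 215) [105 107 141]
(289, 210) [ 67 155 105]
(280, 200) [ 18 181 131]
(316, 204) [ 15 175 163]
(325, 215) [ 67 155 110]
(267, 230) [20 48 95]
```

View pics/c0.png

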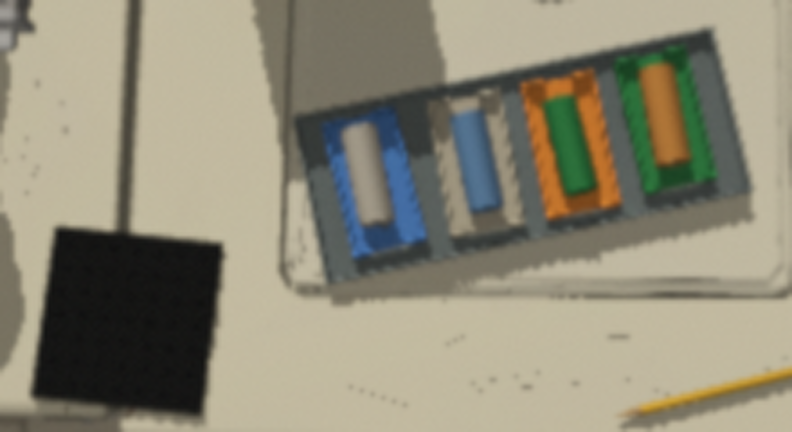

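The crop shows all four rolls lying lengthwise in their trays. The beige roll runs from about (345,125) to (375,225) in crop pixels. The mat corners are near (57,230), (222,243), (205,415) and (33,397). Next I'll segment by colour.

```bash
cat > meas.py <<'E'
from h import *
# hue ranges, min sat, min val
C={"orange":((8,22),120,60),"blue":((98,116),85,60),"green":((50,85),90,40),"beige":((8,35),15,75)}
def seg(im,col):
    h,s,v=cv2.split(cv2.cvtColor(im,cv2.COLOR_BGR2HSV)); (a,b),sm,vm=C[col]
    m=(h>=a)&(h<=b)&(s>=sm)&(v>=vm)
    if col=="beige": m&=s<90
    return m
def rect(mask,z,f=1):
    n,l,st,_=cv2.connectedComponentsWithStats(mask.astype(np.uint8),connectivity=8)
    k=1+st[1:,4].argmax(); ys,xs=np.nonzero(l==k)
    P=plane("top",(np.c_[xs,ys]+0.0)/f-(0.5-0.5/f),z)[:,:2].astype(np.float32)
    (cx,cy),(w,hh),a=cv2.minAreaRect(P)
    if w<hh: a+=90; w,hh=hh,w
    a=(a+90)%180-90
    return P.mean(0).round(1),np.round([cx,cy],1),np.round([w,hh],1),round(float(a),1)
def crop(im,p,hw,f=4):
    return cv2.resize(im,None,fx=f,fy=f,interpolation=cv2.INTER_CUBIC)
E
python3 - <<'E'
from meas import *
im=crop(cv2.imread("pics/top0.png"),0,0)
T={"blue":(233,222,"beige"),"beige":(262,215,"blue"),"orange":(289,210,"green"),"green":(315,204,"orange")}
yy,xx=np.mgrid[:im.shape[0],:im.shape[1]]
for t,(u,v,rl) in T.items():
    # tilted ROI +-13.5 px across, 23 px along
    d=np.array([np.sin(.22),np.cos(.22)]); e=np.array([d[1],-d[0]])
    X=xx/4-u; Y=yy/4-v
    A=abs(X*d[0]+Y*d[1])<25; roi=A&(abs(X*e[0]+Y*e[1])<15); roi2=A&(abs(X*e[0]+Y*e[1])<9)
    print(t,"tray",*rect((seg(im,t)&roi),12,4)); print("   roll",rl,*rect(seg(im,rl)&roi2&(abs(X*d[0]+Y*d[1])<20),19.5,4))
v=cv2.cvtColor(im,cv2.COLOR_BGR2HSV)[...,2]
print("mat",*rect((v<45)&(abs(xx/4-165)<32)&(abs(yy/4-259)<32),4,4))
E
```

```text
blue tray [494.1 137.4] [497.4 139.8] [99.3 55.3] 15.7
   roll beige [501.2 144.1] [500.8 143.9] [69.7 22.3] 13.3
beige tray [509.4  69.5] [511.6  70.2] [102.4  56. ] 11.3
   roll blue [510.9  69.3] [510.9  69.2] [67.1 20.3] 12.8
orange tray [525.6   3.8] [525.6   4.1] [100.3  53.8] 11.8
   roll green [522.8   5.1] [523.1   5.3] [66.5 20.7] 14.7
green tray [541.5 -62. ] [544.  -61.6] [99.1 53.2] 13.2
   roll orange [545.1 -60.5] [545.2 -60.5] [70.7 23.9] 10.5
mat [399.5 308.4] [400.2 308.4] [118.6 115.8] -5.5
```

Call:
{"fn": "jog_arm", "kwargs": {
  "moves": [
    [[0.6, 1.0, 0, 0.35], [0.6, 1.0, 0, 0.35], [0.6, 1.0, 0, 0.35], [0.6, 1.0, 0, 0.35], [0.6, 1.0, 0, 0.35], [0.6, 1.0, 0, 0.35], [0.6, 1.0, 0, 0.35], [0.6, 1.0, 0, 0.35], [0.6, 1.0, 0, 0.35]]
  ],
  "jaw": -0.06,
  "newtons": 50
}}

```text
t: 1.0
tool_pos: [344.8, -328.8, 231.0]
tool_rot: [0.731, 0.682, 0.0, -0.0]
wrist_force: [0.5, -0.5, 0.0]
grip_width: 45.2
grip_force: 0.0
```

Call:
{"fn": "jog_arm", "kwargs": {
  "moves": [
    [[0.6, 1.0, 0, 0.35], [0.6, 1.0, 0, 0.35], [0.6, 1.0, 0, 0.35], [0.6, 1.0, 0, 0.35], [0.6, 1.0, 0, 0.35], [0.6, 1.0, 0, 0.35], [0.6, 1.0, 0, 0.35], [0.6, 1.0, 0, 0.35], [0.6, 1.0, 0, 0.35]]
  ]
}}

```text
t: 1.9
tool_pos: [464.7, -129.1, 231.0]
tool_rot: [0.268, 0.964, 0.0, -0.0]
wrist_force: [0.1, 0.4, -0.5]
grip_width: 45.1
grip_force: 0.0
```

Call:
{"fn": "jog_arm", "kwargs": {
  "moves": [
    [[0.4, 0.344, -0.607, 0.23], [0.4, 0.344, -0.607, 0.23], [0.4, 0.344, -0.607, 0.23], [0.4, 0.344, -0.607, 0.23], [0.4, 0.344, -0.607, 0.23], [0.4, 0.344, -0.607, 0.23], [0.4, 0.344, -0.607, 0.23], [0.4, 0.344, -0.607, 0.23]]
  ]
}}

```text
t: 2.7
tool_pos: [545.0, -60.9, 110.4]
tool_rot: [-0.089, 0.996, -0.0, 0.0]
wrist_force: [0.3, -0.1, -0.3]
grip_width: 45.2
grip_force: 0.0
```

Run:
```python
from h import *
im=r.snapshot("side")[:,:,::-1]; cv2.imwrite("pics/s1.png",cv2.resize(im[120:330,180:440],None,fx=2.8,fy=2.8,interpolation=cv2.INTER_CUBIC))
```

```text
(no output)
```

View pics/s1.png

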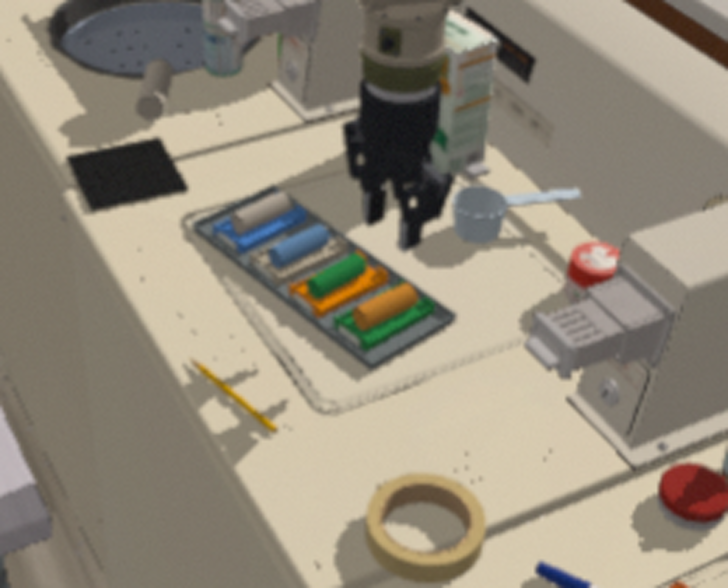

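The side view is now clear. The rolls appear in crop pixels at beige (262,212), blue (300,244), green (337,273) and orange (387,305), with the open fingers behind and above orange. I'll cross-check positions against this view.

Run:
```python
from meas import *
im=cv2.resize(cv2.imread("pics/s1.png"),None,fx=1,fy=1)
hsv=cv2.cvtColor(im,cv2.COLOR_BGR2HSV)
for n,(u,v) in {"beige":(262,212),"blue":(300,244),"green":(337,273),"orange":(387,305)}.items():
    print(n,hsv[v,u],hsv[v-5,u+5])
    m=seg(im,n).astype(np.uint8)
    yy,xx=np.mgrid[:im.shape[0],:im.shape[1]]; d=np.array([np.cos(-.45),np.sin(-.45)])
    roi=(abs((xx-u)*d[0]+(yy-v)*d[1])<42)&(abs(-(xx-u)*d[1]+(yy-v)*d[0])<19)
    k,l,st,c=cv2.connectedComponentsWithStats(m*roi.astype(np.uint8)); i=1+st[1:,4].argmax()
    ys,xs=np.nonzero(l==i); q=np.c_[xs,ys]
    px=(q+.5)/2.8-.5+[180,120]
    P=plane("side",px,19.5)
    print(st[i],P.mean(0).round(1), "bbox mid",plane("side",((px.max(0)+px.min(0))/2),19.5).round(1))
```

```text
beige [ 20  37 138] [ 17  35 152]
[ 232  177   75   55 1639] [512.3 150.8  19.5] bbox mid [[514.7 151.6  19.5]]
blue [105 105 139] [105 106 149]
[ 271  225   58   40 1123] [510.8  69.   19.5] bbox mid [[511.6  69.   19.5]]
green [ 69 169 116] [ 68 166 123]
[ 309  253   56   44 1174] [523.2   5.3  19.5] bbox mid [[523.2   5.2  19.5]]
orange [ 17 186 160] [ 16 187 173]
[ 354  283   64   46 1520] [544.3 -60.9  19.5] bbox mid [[544.5 -61.9  19.5]]
```

Call:
{"fn": "jog_arm", "kwargs": {
  "moves": [
    [[0, 0, -0.2, 0], [0, 0, -0.35, 0], [0, 0, -0.43, 0], [0, 0, -0.474, 0], [0, 0, -0.474, 0]]
  ]
}}

```text
t: 3.25
tool_pos: [544.2, -60.5, 14.5]
tool_rot: [-0.09, 0.996, 0.0, -0.001]
wrist_force: [0.2, -0.4, 0.3]
grip_width: 45.1
grip_force: 0.0
```

Call:
{"fn": "jog_arm", "kwargs": {
  "moves": [
    [[0, 0, 0, 0], [0, 0, 0, 0], [0, 0, 0, 0], [0, 0, 0, 0], [0, 0, 0, 0], [0, 0, 0, 0]]
  ],
  "jaw": 1
}}

```text
t: 3.85
tool_pos: [546.1, -60.8, 16.6]
tool_rot: [-0.091, 0.996, -0.0, 0.001]
wrist_force: [-1.1, 0.4, 5.9]
grip_width: 23.6
grip_force: 50.3
```

Call:
{"fn": "jog_arm", "kwargs": {
  "moves": [
    [[0, 0, 0.05, 0], [0, 0, 0.15, 0], [0, 0, 0.3, 0], [0, 0, 0.4, 0], [-0.05, 0.15, 0.4, 0], [-0.12, 0.35, 0.4, 0], [-0.2, 0.55, 0.4, 0], [-0.27, 0.75, 0.4, 0], [-0.3, 0.9, 0.4, 0], [-0.3, 0.9, 0.4, 0]]
  ]
}}

```text
t: 4.85
tool_pos: [483.1, 122.7, 95.5]
tool_rot: [-0.093, 0.996, 0.001, -0.0]
wrist_force: [0.1, -0.1, -1.9]
grip_width: 24.3
grip_force: 49.6
```

Call:
{"fn": "jog_arm", "kwargs": {
  "moves": [
    [[-0.08, 0.15, 0, 0], [-0.17, 0.35, 0, 0], [-0.26, 0.55, 0, 0], [-0.35, 0.75, 0, 0], [-0.425, 0.9, 0, 0], [-0.425, 0.945, 0, 0], [-0.425, 0.945, 0, 0], [-0.425, 0.945, -0.1, 0], [-0.425, 0.945, -0.22, 0], [-0.425, 0.945, -0.32, 0], [-0.425, 0.945, -0.37, 0], [-0.425, 0.945, -0.39, 0], [-0.425, 0.945, -0.4, 0], [-0.425, 0.945, -0.408, 0], [-0.425, 0.945, -0.408, 0]]
  ]
}}

```text
t: 6.35
tool_pos: [400.5, 308.7, 14.1]
tool_rot: [-0.091, 0.996, 0.0, 0.001]
wrist_force: [-0.1, -0.7, -1.8]
grip_width: 23.7
grip_force: 49.8
```

Call:
{"fn": "jog_arm", "kwargs": {
  "moves": [
    [[0, 0, -0.005, 0], [0, 0, -0.007, 0], [0, 0, -0.007, 0]]
  ]
}}

```text
t: 6.65
tool_pos: [400.5, 308.9, 13.6]
tool_rot: [-0.091, 0.996, 0.0, 0.001]
wrist_force: [-1.6, -0.8, 6.2]
grip_width: 23.8
grip_force: 50.9
```

Call:
{"fn": "jog_arm", "kwargs": {
  "moves": [
    [[0, 0, 0, 0], [0, 0, 0, 0], [0, 0, 0, 0], [0, 0, 0, 0]]
  ],
  "jaw": -0.06
}}

```text
t: 7.05
tool_pos: [399.9, 308.6, 12.1]
tool_rot: [-0.091, 0.996, 0.0, 0.0]
wrist_force: [-0.2, -0.1, -0.3]
grip_width: 45.3
grip_force: 0.0
```

Call:
{"fn": "jog_arm", "kwargs": {
  "moves": [
    [[0, 0, 0.05, 0], [0, 0, 0.2, 0], [0, 0, 0.4, 0], [0, 0, 0.5, 0], [0.15, -0.25, 0.5, 0], [0.25, -0.5, 0.5, 0], [0.3, -0.75, 0.5, 0.01], [0.317, -1.0, 0.5, 0.024], [0.317, -1.0, 0.5, 0.024]]
  ]
}}

```text
t: 7.95
tool_pos: [463.9, 104.7, 112.8]
tool_rot: [-0.126, 0.992, -0.001, 0.0]
wrist_force: [-0.2, 1.1, -0.1]
grip_width: 45.2
grip_force: 0.0
```

Call:
{"fn": "jog_arm", "kwargs": {
  "moves": [
    [[0.15, -0.25, 0, 0], [0.3, -0.5, 0, 0], [0.3, -0.516, 0, 0], [0.3, -0.516, 0, 0], [0.3, -0.516, -0.2, 0], [0.3, -0.516, -0.35, 0], [0.3, -0.516, -0.44, 0], [0.3, -0.516, -0.48, 0], [0.3, -0.516, -0.48, 0]]
  ]
}}

```text
t: 8.85
tool_pos: [522.0, 6.5, 15.4]
tool_rot: [-0.129, 0.992, 0.001, -0.001]
wrist_force: [-0.8, 0.3, 1.3]
grip_width: 45.5
grip_force: 0.0
```

Call:
{"fn": "jog_arm", "kwargs": {
  "moves": [
    [[0, 0, 0, 0], [0, 0, 0, 0], [0, 0, 0, 0], [0, 0, 0, 0], [0, 0, 0, 0], [0, 0, 0, 0]]
  ],
  "jaw": 1
}}

```text
t: 9.45
tool_pos: [524.5, 5.5, 17.6]
tool_rot: [-0.128, 0.992, 0.0, 0.001]
wrist_force: [-0.8, 1.2, 6.2]
grip_width: 23.7
grip_force: 50.3
```

Call:
{"fn": "jog_arm", "kwargs": {
  "moves": [
    [[0, 0, 0.05, 0], [0, 0, 0.15, 0], [0, 0, 0.25, 0], [0, 0, 0.25, 0], [0.05, -0.12, 0.25, 0], [0.1, -0.28, 0.25, -0.0085], [0.1, -0.335, 0.25, -0.0085], [0.1, -0.335, 0.25, -0.0085], [0.1, -0.335, 0.25, -0.0085], [0.1, -0.335, 0.15, -0.0085], [0.1, -0.335, 0.07, -0.0085], [0.1, -0.335, 0.03, -0.0085], [0.1, -0.335, 0.012, -0.0085], [0.1, -0.335, 0.005, -0.0085], [0.1, -0.335, 0.0, -0.0085], [0.1, -0.335, 0.0, -0.0085]]
  ]
}}

```text
t: 11.05
tool_pos: [542.1, -60.5, 17.6]
tool_rot: [-0.116, 0.993, 0.001, -0.001]
wrist_force: [-6.7, 2.4, 10.3]
grip_width: 23.7
grip_force: 50.8
```

Call:
{"fn": "jog_arm", "kwargs": {
  "moves": [
    [[0, 0, 0, 0], [0, 0, 0, 0], [0, 0, 0, 0], [0, 0, 0, 0]]
  ],
  "jaw": -0.06
}}

```text
t: 11.45
tool_pos: [543.6, -61.7, 16.3]
tool_rot: [-0.115, 0.993, -0.0, 0.0]
wrist_force: [1.0, -0.2, -0.0]
grip_width: 45.0
grip_force: 0.0
```

Call:
{"fn": "jog_arm", "kwargs": {
  "moves": [
    [[0, 0, 0.05, 0], [0, 0, 0.2, 0], [0, 0, 0.4, 0], [0, 0, 0.5, 0], [-0.1, 0.25, 0.5, 0], [-0.2, 0.5, 0.5, 0], [-0.3, 0.75, 0.5, 0], [-0.317, 1.0, 0.5, -0.0155], [-0.317, 1.0, 0.5, -0.0155]]
  ]
}}

```text
t: 12.35
tool_pos: [478.6, 142.2, 117.0]
tool_rot: [-0.093, 0.996, 0.001, 0.0]
wrist_force: [0.5, -0.4, 0.5]
grip_width: 45.4
grip_force: 0.0
```

Call:
{"fn": "jog_arm", "kwargs": {
  "moves": [
    [[-0.15, 0.25, 0, 0], [-0.3, 0.5, 0, 0], [-0.4, 0.75, 0, 0], [-0.4, 0.85, 0, 0], [-0.4, 0.85, 0, 0], [-0.4, 0.85, 0, 0]]
  ]
}}

```text
t: 12.95
tool_pos: [400.0, 308.7, 116.5]
tool_rot: [-0.092, 0.996, -0.0, 0.0]
wrist_force: [-0.3, -0.6, -0.6]
grip_width: 45.3
grip_force: 0.0
```

```bash
cat > chk.py <<'E'
from meas import *
import sys
n=sys.argv[1]
im=r.snapshot("top")[:,:,::-1]; s=r.snapshot("side")[:,:,::-1]
a=cv2.resize(im[170:290,130:350],None,fx=3.6,fy=3.6,interpolation=cv2.INTER_CUBIC)
b=cv2.resize(s[150:270,200:360],None,fx=3.6,fy=3.6,interpolation=cv2.INTER_CUBIC)
cv2.imwrite(f"pics/{n}a.png",im); cv2.imwrite(f"pics/{n}b.png",s)
v=np.zeros((600,800,3),np.uint8); A=cv2.resize(a,(550,300)); v[:300,:550]=A; v[300:,:400]=cv2.resize(b,(400,300)); cv2.imwrite(f"pics/{n}.png",v)
E
python3 chk.py k1
```

```text
(no output)
```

View pics/k1.png

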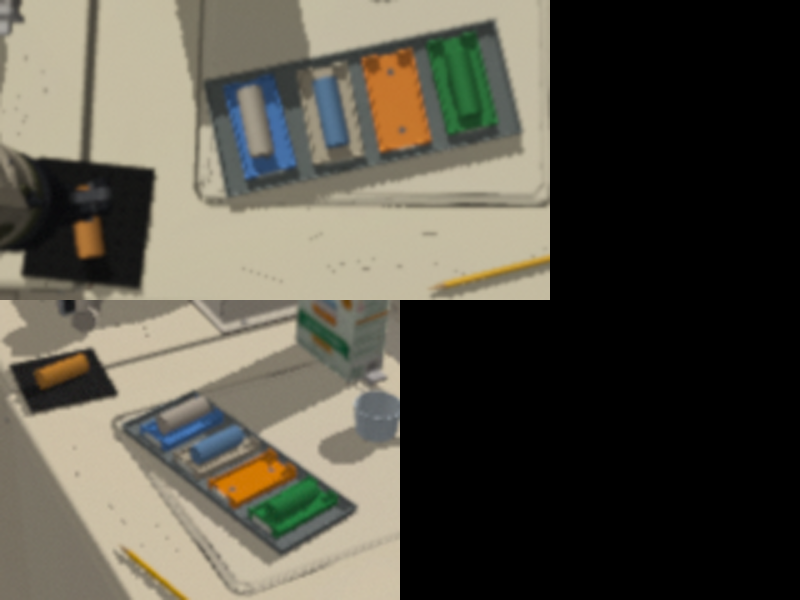

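The green roll is seated in the green tray, at about (462,85) in the composite. The orange tray is empty and the orange roll is on the mat under the gripper. Next I'll pick orange up.

Call:
{"fn": "jog_arm", "kwargs": {
  "moves": [
    [[0, 0, -0.2, 0], [0, 0, -0.4, 0], [0, 0, -0.48, 0], [0, 0, -0.515, 0], [0, 0, -0.515, 0]]
  ]
}}

```text
t: 13.55
tool_pos: [400.0, 306.9, 12.6]
tool_rot: [-0.09, 0.996, -0.0, -0.001]
wrist_force: [0.6, 0.3, 0.9]
grip_width: 45.1
grip_force: 0.0
```

Call:
{"fn": "jog_arm", "kwargs": {
  "moves": [
    [[0, 0, 0, 0], [0, 0, 0, 0], [0, 0, 0, 0], [0, 0, 0, 0], [0, 0, 0, 0], [0, 0, 0, 0]]
  ],
  "jaw": 1
}}

```text
t: 14.15
tool_pos: [401.3, 308.8, 14.6]
tool_rot: [-0.091, 0.996, 0.0, 0.002]
wrist_force: [1.5, -2.3, 6.3]
grip_width: 24.0
grip_force: 50.1
```

Call:
{"fn": "jog_arm", "kwargs": {
  "moves": [
    [[0, 0, 0.05, 0], [0, 0, 0.15, 0], [0, 0, 0.3, 0], [0, 0, 0.4, 0], [0.08, -0.2, 0.4, 0], [0.16, -0.4, 0.4, 0], [0.24, -0.6, 0.4, 0], [0.31, -0.8, 0.4, 0], [0.31, -0.9, 0.4, 0.008], [0.31, -0.9, 0.4, 0.008]]
  ]
}}

```text
t: 15.15
tool_pos: [461.8, 126.1, 93.5]
tool_rot: [-0.102, 0.995, -0.0, -0.0]
wrist_force: [-0.5, 0.9, -1.6]
grip_width: 24.2
grip_force: 49.6
```

Call:
{"fn": "jog_arm", "kwargs": {
  "moves": [
    [[0.1, -0.2, 0, 0], [0.2, -0.4, 0, 0], [0.318, -0.6, 0, 0], [0.318, -0.622, 0, 0], [0.318, -0.622, 0, 0], [0.318, -0.622, -0.1, 0], [0.318, -0.622, -0.22, 0], [0.318, -0.622, -0.32, 0], [0.318, -0.622, -0.36, 0], [0.318, -0.622, -0.375, 0], [0.318, -0.622, -0.383, 0], [0.318, -0.622, -0.385, 0], [0.318, -0.622, -0.385, 0]]
  ]
}}

```text
t: 16.45
tool_pos: [524.8, 5.2, 17.7]
tool_rot: [-0.104, 0.995, 0.0, -0.0]
wrist_force: [-1.9, 0.5, 3.5]
grip_width: 23.7
grip_force: 50.5
```

Call:
{"fn": "jog_arm", "kwargs": {
  "moves": [
    [[0, 0, 0, 0], [0, 0, 0, 0], [0, 0, 0, 0], [0, 0, 0, 0]]
  ],
  "jaw": -0.06
}}

```text
t: 16.85
tool_pos: [525.8, 3.9, 16.3]
tool_rot: [-0.103, 0.995, -0.0, 0.0]
wrist_force: [-0.6, -0.4, 0.6]
grip_width: 45.2
grip_force: 0.0
```

Call:
{"fn": "jog_arm", "kwargs": {
  "moves": [
    [[0, 0, 0.05, 0], [0, 0, 0.2, 0], [0, 0, 0.4, 0], [-0.03, 0.2, 0.4, 0], [-0.08, 0.4, 0.4, 0], [-0.12, 0.6, 0.4, 0.008], [-0.122, 0.7, 0.4, 0.008], [-0.122, 0.7, 0.4, 0.008], [-0.122, 0.7, 0.4, 0.008], [-0.122, 0.7, 0.2, 0.008], [-0.122, 0.7, 0.08, 0.008], [-0.122, 0.7, 0.02, 0.008], [-0.122, 0.7, 0, 0.008], [-0.122, 0.7, 0, 0.008]]
  ]
}}

```text
t: 18.25
tool_pos: [501.4, 143.3, 16.2]
tool_rot: [-0.115, 0.993, 0.0, -0.0]
wrist_force: [0.2, 0.1, -0.0]
grip_width: 45.4
grip_force: 0.0
```

Call:
{"fn": "jog_arm", "kwargs": {
  "moves": [
    [[0, 0, 0, 0], [0, 0, 0, 0], [0, 0, 0, 0], [0, 0, 0, 0], [0, 0, 0, 0], [0, 0, 0, 0]]
  ],
  "jaw": 1
}}

```text
t: 18.85
tool_pos: [502.5, 144.1, 17.6]
tool_rot: [-0.116, 0.993, -0.0, 0.002]
wrist_force: [0.2, -0.2, 7.2]
grip_width: 23.9
grip_force: 49.9
```

Call:
{"fn": "jog_arm", "kwargs": {
  "moves": [
    [[0, 0, 0.05, 0], [0, 0, 0.15, 0], [0, 0, 0.3, 0], [0, 0, 0.35, 0], [-0.1, 0.15, 0.35, 0], [-0.2, 0.32, 0.35, 0], [-0.3, 0.5, 0.35, 0], [-0.42, 0.68, 0.35, 0], [-0.505, 0.82, 0.35, 0], [-0.505, 0.82, 0.35, 0], [-0.505, 0.82, 0.35, 0], [-0.505, 0.82, 0.25, 0], [-0.505, 0.82, 0.13, 0], [-0.505, 0.82, 0.05, 0], [-0.505, 0.82, 0.01, 0], [-0.505, 0.82, -0.005, 0], [-0.505, 0.82, -0.013, 0], [-0.505, 0.82, -0.015, 0], [-0.505, 0.82, -0.015, 0]]
  ]
}}

```text
t: 20.75
tool_pos: [399.9, 306.6, 14.6]
tool_rot: [-0.115, 0.993, -0.001, -0.0]
wrist_force: [-4.8, -4.0, 9.7]
grip_width: 24.0
grip_force: 50.9
```

Call:
{"fn": "jog_arm", "kwargs": {
  "moves": [
    [[0, 0, 0, 0], [0, 0, 0, 0], [0, 0, 0, 0], [0, 0, 0, 0]]
  ],
  "jaw": -0.06
}}

```text
t: 21.15
tool_pos: [400.5, 308.1, 13.3]
tool_rot: [-0.116, 0.993, 0.0, 0.0]
wrist_force: [1.0, -0.0, 0.6]
grip_width: 44.8
grip_force: 0.0
```

Call:
{"fn": "jog_arm", "kwargs": {
  "moves": [
    [[0, 0, 0.05, 0], [0, 0, 0.2, 0], [0, 0, 0.4, 0], [0, 0, 0.45, 0], [0.12, -0.2, 0.45, 0], [0.24, -0.4, 0.45, 0], [0.36, -0.6, 0.45, 0], [0.48, -0.8, 0.45, -0.003], [0.554, -1.0, 0.45, -0.003], [0.554, -1.0, 0.45, -0.003]]
  ]
}}

```text
t: 22.15
tool_pos: [513.2, 103.7, 103.4]
tool_rot: [-0.108, 0.994, -0.001, 0.001]
wrist_force: [-0.2, 0.8, 0.8]
grip_width: 45.2
grip_force: 0.0
```

Call:
{"fn": "jog_arm", "kwargs": {
  "moves": [
    [[0, -0.194, 0, 0], [0, -0.194, 0, 0], [0, -0.194, 0, 0], [0, -0.194, -0.2, 0], [0, -0.194, -0.35, 0], [0, -0.194, -0.42, 0], [0, -0.194, -0.435, 0], [0, -0.194, -0.435, 0]]
  ]
}}

```text
t: 22.95
tool_pos: [510.4, 70.2, 16.0]
tool_rot: [-0.112, 0.994, 0.0, -0.0]
wrist_force: [-0.1, -0.0, 0.2]
grip_width: 45.2
grip_force: 0.0
```

Call:
{"fn": "jog_arm", "kwargs": {
  "moves": [
    [[0, 0, 0, 0], [0, 0, 0, 0], [0, 0, 0, 0], [0, 0, 0, 0], [0, 0, 0, 0], [0, 0, 0, 0]]
  ],
  "jaw": 1
}}

```text
t: 23.55
tool_pos: [512.1, 69.5, 17.5]
tool_rot: [-0.111, 0.994, 0.0, 0.001]
wrist_force: [-0.4, 1.9, 5.8]
grip_width: 23.9
grip_force: 50.1
```

Call:
{"fn": "jog_arm", "kwargs": {
  "moves": [
    [[0, 0, 0.05, 0], [0, 0, 0.15, 0], [0, 0, 0.25, 0], [0, 0, 0.25, 0], [-0.03, 0.12, 0.25, 0], [-0.07, 0.28, 0.25, 0.008], [-0.07, 0.352, 0.25, 0.008], [-0.07, 0.352, 0.25, 0.008], [-0.07, 0.352, 0.25, 0.008], [-0.07, 0.352, 0.15, 0.008], [-0.07, 0.352, 0.07, 0.008], [-0.07, 0.352, 0.03, 0.008], [-0.07, 0.352, 0.012, 0.008], [-0.07, 0.352, 0.005, 0.008], [-0.07, 0.352, 0, 0.008], [-0.07, 0.352, 0, 0.008]]
  ]
}}

```text
t: 25.15
tool_pos: [496.4, 138.7, 17.5]
tool_rot: [-0.123, 0.992, -0.001, -0.0]
wrist_force: [-5.6, -2.6, 8.2]
grip_width: 23.9
grip_force: 50.9
```

Call:
{"fn": "jog_arm", "kwargs": {
  "moves": [
    [[0, 0, 0, 0], [0, 0, 0, 0], [0, 0, 0, 0], [0, 0, 0, 0]]
  ],
  "jaw": -0.06
}}

```text
t: 25.55
tool_pos: [497.2, 139.5, 16.2]
tool_rot: [-0.124, 0.992, 0.0, 0.0]
wrist_force: [-0.2, 1.2, 0.0]
grip_width: 45.3
grip_force: 0.0
```

Call:
{"fn": "jog_arm", "kwargs": {
  "moves": [
    [[0, 0, 0.05, 0], [0, 0, 0.2, 0], [0, 0, 0.4, 0], [-0.1, 0.15, 0.4, 0], [-0.2, 0.32, 0.4, 0], [-0.3, 0.5, 0.4, 0], [-0.42, 0.7, 0.4, -0.005], [-0.484, 0.842, 0.4, -0.005], [-0.484, 0.842, 0.4, -0.005], [-0.484, 0.842, 0.4, -0.005], [-0.484, 0.842, 0.2, -0.005], [-0.484, 0.842, 0.07, -0.005], [-0.484, 0.842, 0.01, -0.005], [-0.484, 0.842, -0.015, -0.005], [-0.484, 0.842, -0.015, -0.005]]
  ]
}}

```text
t: 27.05
tool_pos: [400.6, 307.4, 13.2]
tool_rot: [-0.115, 0.993, -0.0, -0.0]
wrist_force: [-0.3, -0.1, 0.1]
grip_width: 45.3
grip_force: 0.0
```

Call:
{"fn": "jog_arm", "kwargs": {
  "moves": [
    [[0, 0, 0, 0], [0, 0, 0, 0], [0, 0, 0, 0], [0, 0, 0, 0], [0, 0, 0, 0], [0, 0, 0, 0]]
  ],
  "jaw": 1
}}

```text
t: 27.65
tool_pos: [401.4, 308.5, 14.6]
tool_rot: [-0.116, 0.993, 0.0, 0.002]
wrist_force: [0.2, -0.5, 6.5]
grip_width: 23.9
grip_force: 50.0
```

Call:
{"fn": "jog_arm", "kwargs": {
  "moves": [
    [[0, 0, 0.05, 0], [0, 0, 0.15, 0], [0, 0, 0.3, 0], [0, 0, 0.4, 0], [0, 0, 0.4, 0]]
  ]
}}

```text
t: 28.15
tool_pos: [401.9, 309.2, 96.4]
tool_rot: [-0.116, 0.993, 0.001, 0.003]
wrist_force: [0.8, 0.4, -1.2]
grip_width: 23.9
grip_force: 49.2
```

```bash
cat > fin.py <<'E'
from meas import *
import sys
im=crop(cv2.imread(f"pics/{sys.argv[1]}a.png"),0,0)
yy,xx=np.mgrid[:im.shape[0],:im.shape[1]]
for t,(u,v) in {"blue":(233,222),"beige":(262,215),"orange":(289,210),"green":(315,204)}.items():
    d=np.array([np.sin(.22),np.cos(.22)]); e=np.array([d[1],-d[0]]); X=xx/4-u; Y=yy/4-v
    print(t,*rect(seg(im,t)&(abs(X*d[0]+Y*d[1])<25)&(abs(X*e[0]+Y*e[1])<15),10,4))
E
python3 chk.py k2; python3 fin.py k2
```

```text
blue [497.6 140.3] [497.6 140.1] [99.4 55.4] 15.4
beige [510.8  69.6] [511.6  70.1] [103.3  56.2] 11.5
orange [525.6   4.1] [525.9   4. ] [100.5  53.8] 11.8
green [544.  -61.9] [544.3 -61.8] [99.4 53.3] 13.1
```

View pics/k2.png

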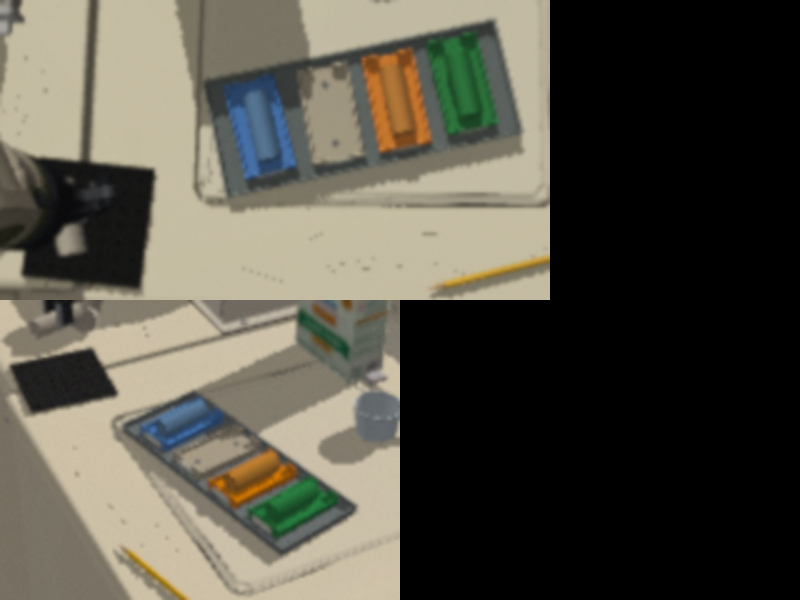

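Blue, orange and green are each centred in their own trays. The beige tray at (333,115) in the composite is empty, and the beige roll is in the gripper above the mat.

Call:
{"fn": "jog_arm", "kwargs": {
  "moves": [
    [[0.1, -0.2, 0, 0], [0.2, -0.4, 0, 0], [0.32, -0.6, 0, 0], [0.45, -0.8, 0, -0.01], [0.555, -1.0, 0, -0.01], [0.555, -1.0, 0, -0.01]]
  ]
}}

```text
t: 28.85
tool_pos: [513.2, 103.4, 91.7]
tool_rot: [-0.097, 0.995, -0.001, -0.0]
wrist_force: [-0.9, 1.1, -1.7]
grip_width: 23.7
grip_force: 49.6
```

Call:
{"fn": "jog_arm", "kwargs": {
  "moves": [
    [[0, -0.1, 0, 0], [0, -0.19, 0, 0], [0, -0.19, 0, 0], [0, -0.19, 0, 0], [0, -0.19, -0.1, 0], [0, -0.19, -0.22, 0], [0, -0.19, -0.32, 0], [0, -0.19, -0.36, 0], [0, -0.19, -0.375, 0], [0, -0.19, -0.383, 0], [0, -0.19, -0.385, 0], [0, -0.19, -0.385, 0]]
  ]
}}

```text
t: 30.05
tool_pos: [509.4, 71.0, 17.6]
tool_rot: [-0.101, 0.995, 0.001, -0.001]
wrist_force: [-6.4, 0.9, 9.0]
grip_width: 23.8
grip_force: 51.0
```

Call:
{"fn": "jog_arm", "kwargs": {
  "moves": [
    [[0, 0, 0, 0], [0, 0, 0, 0], [0, 0, 0, 0], [0, 0, 0, 0]]
  ],
  "jaw": -0.06
}}

```text
t: 30.45
tool_pos: [511.4, 70.1, 16.3]
tool_rot: [-0.1, 0.995, 0.0, 0.0]
wrist_force: [-0.0, 0.2, -0.3]
grip_width: 45.0
grip_force: 0.0
```

Call:
{"fn": "jog_arm", "kwargs": {
  "moves": [
    [[0, 0, 0.05, 0], [0, 0, 0.2, 0], [0, 0, 0.4, 0], [0, 0, 0.6, 0], [-0.2, 0.2, 0.6, 0], [-0.4, 0.4, 0.6, 0], [-0.5, 0.6, 0.6, 0], [-0.5, 0.8, 0.6, 0], [-0.5, 1.0, 0.6, 0], [-0.5, 1.0, 0.6, 0], [-0.5, 1.0, 0.6, 0]]
  ]
}}

```text
t: 31.55
tool_pos: [410.8, 270.6, 136.6]
tool_rot: [-0.101, 0.995, -0.0, 0.0]
wrist_force: [-0.6, 0.4, 0.7]
grip_width: 44.8
grip_force: 0.0
```

```bash
python3 chk.py k3
```

```text
(no output)
```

View pics/k3.png

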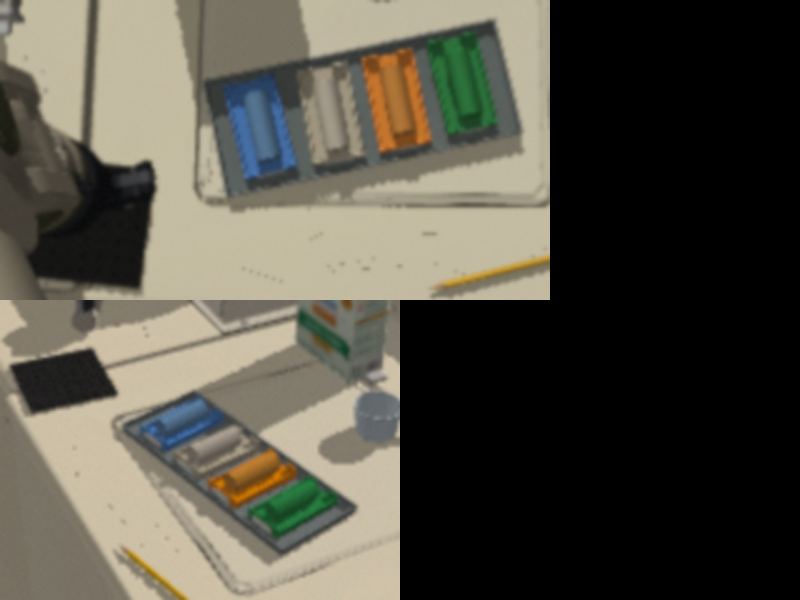

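All four rolls lie centred in trays of their own colour, at (260,122), (333,113), (397,97) and (463,83) in the composite. The gripper is clear above the mat, so I'm handing in.

```bash
python3 -c "
from station import r
print(r.close_job())"
```

```text
the job is handed in; nothing more can be done
None
```

The job is handed in at about 32 s of the 131 s allowed: the last pictures show all four coin rolls lying flat and centred in the trays of their own colour, with the gripper clear; the judge's verdict was not shown.

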